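# Eject a disk cartridge from its dock and hold it level while it spins down

## Robot

A 6-joint arm with a two-finger parallel gripper is mounted at the origin on a cart in front of the work surface, level with it; the furniture and walls round the work are solid. World frame = base frame: x ahead of the robot, y to its left, z up, the work surface at z = 0. Lengths are in m, angles in rad, forces in N, time in s.
With the tool pointing down it reaches from about 0.275 to 0.825 m from the base axis. Payload 4.9 kg.
Tool frame: the origin (TCP) lies midway between the tips of the shut fingers; the grasp point (between the pads) lies 19 mm behind it (bot.grip_depth is the distance from the TCP to the grasp point, in m); z points along the fingers, y is the line along which they close (so a half turn about z gives the same grasp; the last joint's range is limited). The gripper opens to 85 mm and grips with 20 to 120 N. Pads are 22 mm wide; open, the fingers measure 114 mm over their backs; the gripper's body (76 mm by 85 mm) begins 54 mm behind the grasp point. The pads swing forward as they close: fully open they stand 13 mm farther back than shut.
Start: joints at [1.153, 0.326, -0.193, 1.052, 0, 1.437], TCP at [0.154, 0.528, 0.194] pointing down, gripper open.
Joint ranges: [-2.65, 2.65], [-0.97, 1.79], [-1.3, 1.35], [-1.93, 2.1], [-1.47, 1.37], [-3.14, 3.14]. Speed limits (rad/s): [2.57, 2.57, 3.14, 3.14, 3.14, 3.14].

## Interface

Orientations are given as a unit quaternion [w, x, y, z].
In Python, from cell import bot gives the robot as it stands. Calls block until the motion is done:
- bot.move_pose(position, orientation): joint-space move of the TCP to a pose.
- bot.move_linear(position, speed=0.15, rotation=None, until_force=None): straight line of the TCP; rotation=None keeps the orientation; speed is the mean speed in m/s. With until_force (N) it stops when the force on the tool has changed by that much, and returns True; else False.
- bot.goto_joints(angles): joint-space move.
- bot.set_gripper(opening, grasp_force=None): opening from 0.0 (shut) to 1.0 (fully open); grasp_force is the grip in N (None keeps the last); returns when the fingers have stopped.
- bot.wait(seconds).
- bot.solve_ik(position, orientation): joint angles nearest the present ones, or None.
- bot.camera(name): name is "scene" or "top"; returns the picture (480x640x3 uint8, red, green, blue); there is no depth.
- bot.calibration(name): a dict with "mtx" (3x3 intrinsics, pixels), "extrinsics" (4x4, takes a point from world to camera coordinates). Camera axes: x right, y down, z forward; pixel columns grow to the right and rows downward; lengths in m; the calibration is good to about 2 mm. A picture is of the moment at which its call begins. calibration takes no time and is no camera call.
A pose or a line that the arm cannot do raises bot.PlanningError and nothing moves.
- bot.close_job(): hands the job in; it is judged then, once.
Trained networks look in the newest picture that a camera, given by its name, has taken for a name from the list of things; names that differ only in an ending like _2 or _b are one class to them, and where a whole thing is asked for, a point or a joint stands for the part that bears it (a point fixed in the world has none). Each returns a list of dicts, best first, with "confidence" (0 to 1); they miss things now and then, are a little off and sometimes report something else, mostly with a low value. They report only what shows in the picture. A call takes as long as a camera call.
- bot.search_frame(camera, thing): "bbox" ([left, top, width, height] in pixels, round what is visible of it).
Readings, each from a call of its own:
- bot.read_clock(): time.
- bot.read_joint_positions(): joint angles.
- bot.read_joint_vel(): joint speeds.
- bot.read_joint_efforts(): joint torques, N m.
- bot.read_position(): TCP position.
- bot.read_tool_rot(): TCP orientation.
- bot.read_ft_force(): force on the tool from outside, world axes, zero at the start.
- bot.read_moment(): the same for the moment, N m.
- bot.read_gripper_width(): opening from 0.0 (shut) to 1.0 (fully open).
- bot.read_finger_force(): force on a finger pad.
Only numpy, scipy, OpenCV 4.12 (cv2) and the standard library are available. Lean on these libraries where they do the work, as an engineer would, in place of code of your own. Each camera call takes 0.05 s, during which the arm holds its last target. There are 200 camera calls.

## Task

The disk cartridge in the two-bay dock is still spinning down and has to come out: press the round eject plunger in front of its bay all the way down, so that the dock unlocks the cartridge and pushes it up a little, then grip its ribbed top and lift it straight out until its lower edge is at least 5 cm above the top of the dock. Hold it there over the dock, upright, level and still, for at least four seconds, and finish while still holding it in the air, never letting it tip over on the way. Leave the low blank seated in the other bay, and do not disturb the screwdriver and the two test clips beside the dock.

Things in the scene. Friction and masses are not known exactly. Their poses are not given: they have to be found in the camera images.
- dock: Black two-bay disk dock, fixed to the cart, 104 mm deep (x), 226 mm wide (y), flat top 68 mm high. Origin: centre of its underside; z up, x from the plunger edge (-x, towards the robot) to the back, y along the row of bays. Eject plungers at x = -40 mm, y = +50 mm (left bay) and -50 mm (right bay). A latch inside each bay locks what sits in it against pulling until its plunger is pressed.
- bay_left (a point): Middle of the floor of the left (+y) bay, 10 mm above the dock's underside, at x = +18 mm, y = +50 mm in the dock: a slot open upward, 25 mm (x) by 89 mm (y), 58 mm deep. Its eject plunger stands in front of it (-x).
- bay_right (a point): Middle of the floor of the right (-y) bay, 10 mm above the dock's underside, at x = +18 mm, y = -50 mm in the dock: a slot open upward, 25 mm (x) by 89 mm (y), 58 mm deep. Its eject plunger stands in front of it (-x).
- cartridge: Disk cartridge: grey upright slab 22 mm thick (its x), 86 mm wide (y), 90 mm tall, 0.12 to 0.21 kg, in one of the bays (which one varies), with black ribs on both broad faces near the top. Origin: centre of its underside; axes as the dock's. Seated: origin 10 mm above the dock's underside, 32 mm of it above the dock's top; ejected: about 21 and 43 mm. Grip it across its thickness, along x.
- blank: Bay blank, a plain grey slab 22 mm thick (x), 86 mm wide (y), 70 mm tall, filling the other bay; only 12 mm of it stands above the dock's top. Origin: centre of its underside, 10 mm above the dock's underside when seated. To be left alone.
- eject_left (a joint): Travel of the left (+y) bay's eject plunger in m: 0 up, 0.012 at its stop. The stroke draws the bay's latch back and raises a lifter that pushes the cartridge up by about 11 mm; both stay there when the plunger is let go and springs back up.
- eject_right (a joint): Travel of the right (-y) bay's eject plunger in m: 0 up, 0.012 at its stop. It works like the left one.
- eject_left_top (a point): Centre of the top face of the left plunger's head: a round aluminium button, 24 mm across, its top 19 mm above the dock's top when up and 7 mm at its stop. It moves straight down; about 6 to 10 N takes it to the stop.
- eject_right_top (a point): Centre of the top face of the right plunger's head, same as the left one.
- screwdriver: Screwdriver with a red handle, 166 mm long (y), 25 mm thick, lying to the right of the dock. Origin: underside, middle of its length. A bystander.
- clip_red_1: Red insulated test clip, 92 mm long (y), 13 mm wide, 11 mm high, lying to the left of the dock. Origin: underside, middle. A bystander.
- clip_red_2: The other red test clip, same size, further left. A bystander.

How it is judged:
By the outcome, as a careful person would: the job done as asked, in the order asked, and still so for the second after the job is handed in, while the arm keeps its last pose, push and grip.
It also fails if it takes over 51 s, if anything falls off the work surface, if the arm or the gripper's body presses on something with over 40 N, if the wrist force passes 120 N, or if a joint passes its speed limit or range.

## Working session

There is one attempt and no reset: what is moved stays moved. The work goes in short steps, each a Python script; the robot and the scene stay as the last script left them, time stands still between calls to the robot, and variables do not carry over. Pictures are saved under pics/ and viewed, at most 10 in all, crops included, and the job is handed in when it is done.

```bash
mkdir -p pics
python3 - <<'E'
from cell import bot
import cv2
for c in ("scene","top"):
    im=bot.camera(c); cv2.imwrite(f"pics/{c}0.png",im[:,:,::-1])
    k=bot.calibration(c); print(c,k["mtx"].tolist(),k["extrinsics"].round(4).tolist())
    for t in ("dock","cartridge","blank","eject_left_top","eject_right_top","screwdriver","clip_red_1"):
        print(t,[(d["bbox"],round(d["confidence"],2)) for d in bot.search_frame(c,t)[:3]])
print(bot.read_clock(),bot.read_tool_rot())
E
```

```text
scene [[461.2121545923918, 0.0, 310.29257368344923], [0.0, 461.2121545923918, 244.42659148545115], [0.0, 0.0, 1.0]] [[-0.7634, -0.6457, -0.0194, 0.3844], [-0.4736, 0.5799, -0.6629, 0.3134], [0.4393, -0.4968, -0.7484, 0.7054], [0.0, 0.0, 0.0, 1.0]]
dock [([276.7, 200.3, 90.8, 110.0], 0.71)]
cartridge [([289.1, 229.6, 33.4, 38.2], 0.93), ([276.6, 199.7, 94.5, 110.7], 0.17)]
blank [([316.9, 202.3, 23.5, 33.2], 0.79)]
eject_left_top [([328.7, 253.7, 12.5, 12.4], 0.5), ([199.2, 369.4, 26.5, 32.2], 0.42), ([391.7, 208.6, 54.1, 39.3], 0.35)]
eject_right_top []
screwdriver [([390.5, 207.8, 54.6, 38.5], 0.69), ([349.9, 218.4, 8.6, 9.0], 0.58)]
clip_red_1 [([200.0, 368.3, 25.5, 36.1], 0.77), ([225.4, 377.2, 45.0, 19.3], 0.72)]
top [[591.2605951363222, 0.0, 320.23651655375306], [0.0, 591.2605951363222, 241.25383985237326], [0.0, 0.0, 1.0]] [[-0.0033, -1.0, 0.0006, -0.0061], [-0.9947, 0.0032, -0.1027, 0.4882], [0.1027, -0.0009, -0.9947, 1.1956], [0.0, 0.0, 0.0, 1.0]]
dock [([287.8, 189.1, 121.8, 81.6], 0.73)]
cartridge [([296.4, 213.7, 48.8, 22.0], 0.68)]
blank [([349.8, 203.9, 43.0, 23.1], 0.7)]
eject_left_top [([322.4, 246.3, 11.9, 10.3], 0.62)]
eject_right_top [([374.3, 238.0, 8.7, 8.6], 0.54), ([322.5, 244.3, 11.3, 15.0], 0.25)]
screwdriver [([432.0, 247.1, 15.6, 63.3], 0.63)]
clip_red_1 [([176.1, 224.8, 19.0, 38.3], 0.6), ([200.6, 251.8, 11.8, 27.5], 0.59)]
0.8 [-2.13303370e-06  1.41405487e-01  9.89951760e-01  1.03918332e-05]
```

View pics/top0.png

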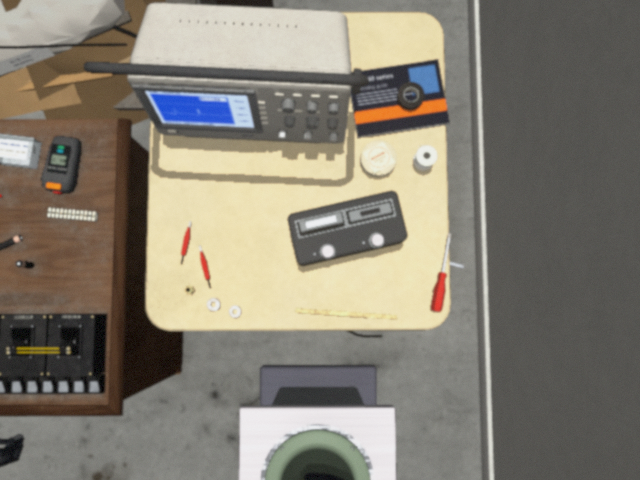

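View pics/scene0.png

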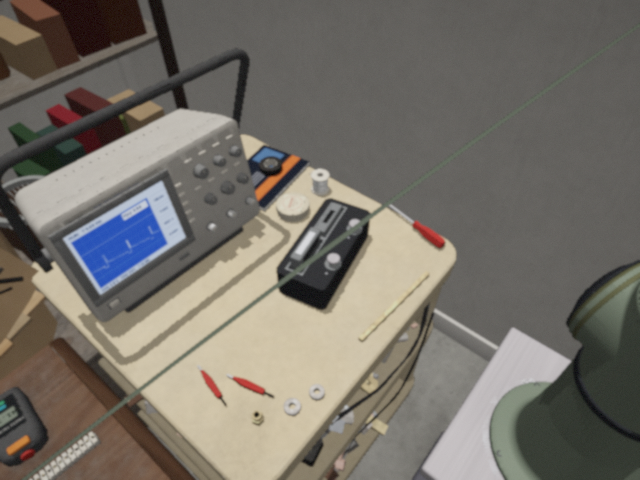

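```bash
cat > h.py <<'E'
import numpy as np, cv2
from cell import bot
def ray(c,uv,z):
    k=bot.calibration(c);R=k["extrinsics"][:3,:3];t=k["extrinsics"][:3,3]
    C=-R.T@t;d=R.T@np.linalg.inv(k["mtx"])@np.array([*uv,1.]);return C+d*(z-C[2])/d[2]
def proj(c,p):
    k=bot.calibration(c);q=k["mtx"]@(k["extrinsics"][:3,:3]@np.array(p)+k["extrinsics"][:3,3]);return q[:2]/q[2]
E
python3 - <<'E'
from h import *
for c,box in (("top",(280,180,420,280)),("scene",(265,190,380,315))):
    im=cv2.imread(f"pics/{c}0.png");x0,y0,x1,y1=box
    g=cv2.cvtColor(im,cv2.COLOR_BGR2GRAY)
    m=(g<110).astype(np.uint8);m[:y0]=0;m[y1:]=0;m[:,:x0]=0;m[:,x1:]=0
    cs,_=cv2.findContours(m,cv2.RETR_EXTERNAL,cv2.CHAIN_APPROX_NONE);ct=max(cs,key=cv2.contourArea)
    ct=cv2.convexHull(ct);r=cv2.minAreaRect(ct);print(c,"rect",r,cv2.boxPoints(r).round(1).tolist())
    ins=np.zeros_like(g);cv2.drawContours(ins,[ct],-1,1,-1);ins=cv2.erode(ins,np.ones((5,5)))
    n,l,s,ce=cv2.connectedComponentsWithStats(((g>140)&(ins>0)).astype(np.uint8))
    for i in range(1,n):
        if s[i,4]>15: print(s[i].tolist(),ce[i].round(1),ray(c,ce[i],.085).round(4))
    cv2.imwrite(f"pics/{c}crop.png",cv2.resize(im[y0:y1,x0:x1],None,fx=5 if c=="top" else 4.5,fy=5 if c=="top" else 4.5,interpolation=cv2.INTER_CUBIC))
E
```

```text
top rect ((346.9634704589844, 228.50845336914062), (53.59151840209961, 112.57967376708984), 77.00537872314453) [[286.1000061035156, 215.10000610351562], [395.79998779296875, 189.6999969482422], [407.79998779296875, 242.0], [298.1000061035156, 267.29998779296875]]
[350, 204, 41, 17, 206] [369.7 212. ] [ 0.5396 -0.1054  0.085 ]
[341, 209, 10, 19, 60] [345.2 218.3] [ 0.5273 -0.0569  0.085 ]
[295, 212, 47, 19, 438] [319.7 221. ] [ 0.522  -0.0068  0.085 ]
[369, 233, 15, 13, 151] [376.5 239.3] [ 0.4855 -0.1182  0.085 ]
[320, 244, 15, 14, 158] [327.2 250.7] [ 0.4634 -0.0212  0.085 ]
scene rect ((323.046630859375, 251.27719116210938), (62.98386764526367, 113.87483978271484), 30.256441116333008) [[267.20001220703125, 284.6000061035156], [324.5, 186.1999969482422], [378.8999938964844, 218.0], [321.6000061035156, 316.29998779296875]]
[332, 204, 7, 6, 28] [334.7 206.6] [ 0.5466 -0.1309  0.085 ]
[349, 219, 11, 8, 55] [353.5 222.2] [ 0.4899 -0.1193  0.085 ]
[318, 223, 8, 7, 35] [321.3 225.9] [ 0.533  -0.0711  0.085 ]
[293, 229, 25, 29, 271] [304.8 242.9] [ 0.529  -0.0164  0.085 ]
[327, 253, 13, 10, 102] [332.9 257.8] [ 0.4643 -0.0212  0.085 ]
```

View pics/topcrop.png

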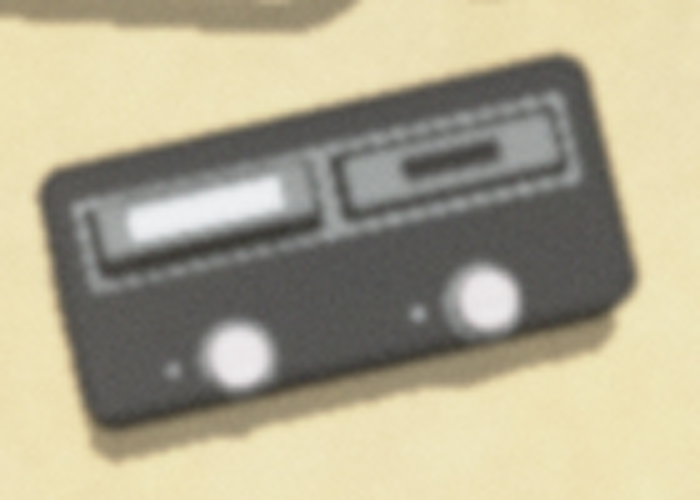

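View pics/scenecrop.png

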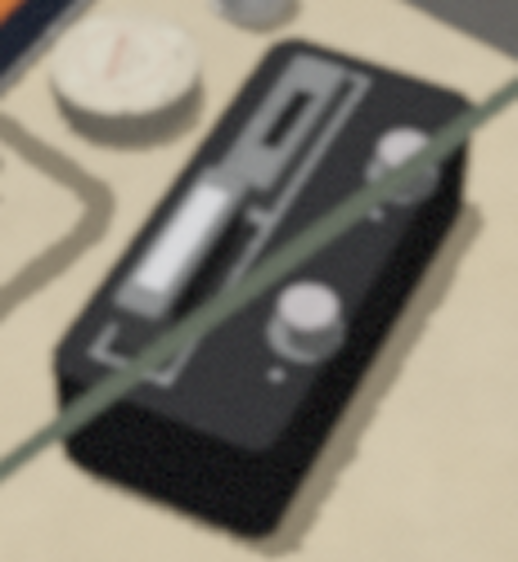

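The cartridge is in the left bay: its white label is near (319,221) in top, and its plunger is near (327,251). The right plunger is at (376,239). The plungers come out 99.5 mm apart against 100 mm given, with yaw about 0.227, and both cameras agree to 2–4 mm. The green line in the scene view is a thin foreground artefact that doesn't appear in the top view.

```bash
cat >> h.py <<'E'
from scipy.spatial.transform import Rotation as Ro
L=np.array([.4638,-.0212]);Rr=np.array([.487,-.1187])
yd=(L-Rr)/np.linalg.norm(L-Rr);xd=np.array([yd[1],-yd[0]])
dock=(L+Rr)/2+.04*xd; cart=dock+.018*xd+.05*yd; plg=dock-.04*xd+.05*yd
def quat(s):
    y=np.array([*(s*xd),0]);z=np.array([0,0,-1.]);x=np.cross(y,z)
    return Ro.from_matrix(np.c_[x,y,z]).as_quat(scalar_first=True)
E
python3 - <<'E'
from h import *
print(dock,cart,plg,np.arctan2(xd[1],xd[0]),ray("top",(319.7,221),.110))
for s in (1,-1): print(s,bot.solve_ik([*plg,.13],quat(s)),bot.solve_ik([*cart,.25],quat(s)))
q0=bot.read_joint_positions()
s=min((1,-1),key=lambda s:abs(bot.solve_ik([*plg,.13],quat(s))[5]));open("s","w").write(str(s))
bot.set_gripper(0.0)
bot.move_linear([.154,.528,.26])
bot.move_pose([*plg,.20],quat(s))
bot.move_linear([*plg,.10])
f0=bot.read_ft_force()
hit=bot.move_linear([*plg,.070],speed=.02,until_force=20)
p=bot.read_position();f=bot.read_ft_force();bot.wait(.3)
print(hit,p,f0,f,bot.read_position(),bot.read_ft_force())
bot.move_linear([*plg,.20])
print(bot.read_clock(),bot.read_ft_force())
for c in ("top","scene"):
    im=bot.camera(c);cv2.imwrite(f"pics/{c}1.png",im[:,:,::-1])
E
```

```text
[ 0.51431353 -0.06069057] [ 0.52025034 -0.00788192] [ 0.46382572 -0.02130808] 0.23360451666826482 [ 0.51861377 -0.00670604  0.11      ]
1 [-0.20509211  0.22786822 -0.50622886  0.83669925  0.          1.1320997 ] [-0.15707923  0.23928565 -0.167794    1.16371667  0.          1.18011258]
-1 [-0.20509211  0.22786822 -0.50622886  0.83669925  0.         -2.00949296] [-0.15707923  0.23928565 -0.167794    1.16371667  0.         -1.96148008]
False [ 0.46391866 -0.02133088  0.07011337] [-0.6953259  -0.34493198  0.57837852] [ 0.45096083  0.02520129 -0.83644931] [ 0.46385463 -0.02131972  0.07002662] [-0.50950669 -0.50432945  0.65900654]
8.2 [-0.34224317 -0.3443921  -0.0596637 ]
```

View pics/scene1.png

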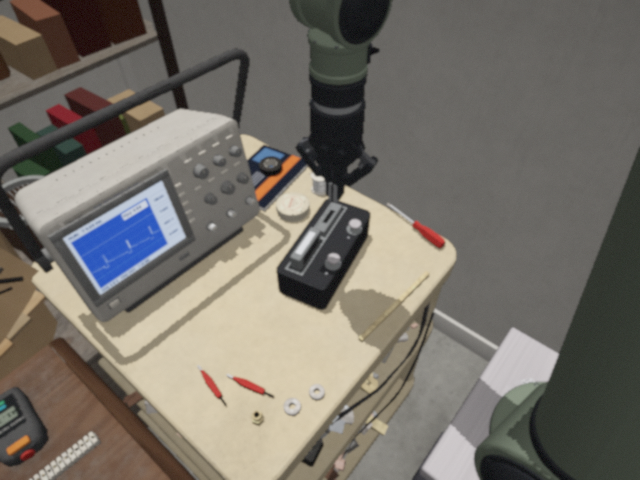

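The tool felt no contact down to z = 0.070, although it looks aligned above the plunger at about (335,190). I'll check where the fingertips are in both pictures.

Run:
```python
from h import *
print(bot.read_gripper_width(),bot.read_position(),bot.read_tool_rot(),quat(1))
for c in("top","scene"):print(c,proj(c,bot.read_position()),proj(c,[*plg,.085]))
a=cv2.imread("pics/top1.png")[140:290,270:430];b=cv2.imread("pics/scene1.png")[130:300,260:420]
f=lambda i:cv2.resize(i,(400,int(i.shape[0]*400/i.shape[1])),interpolation=cv2.INTER_CUBIC)
a,b=f(a),f(b);o=np.zeros((430,800,3),np.uint8);o[:a.shape[0],:400]=a;o[:b.shape[0],400:]=b;cv2.imwrite("pics/cmp.png",o)
```

```text
-8.414643959239173e-05 [ 0.46305057 -0.02115908  0.19896926] [-9.03277771e-04  6.19903819e-01  7.84677159e-01 -4.42766067e-04] [0.         0.61988482 0.78469282 0.        ]
top [327.96105101 245.24250638] [327.24508548 250.43280894]
scene [334.68721006 214.46864219] [333.17139725 257.92683507]
```

View pics/cmp.png

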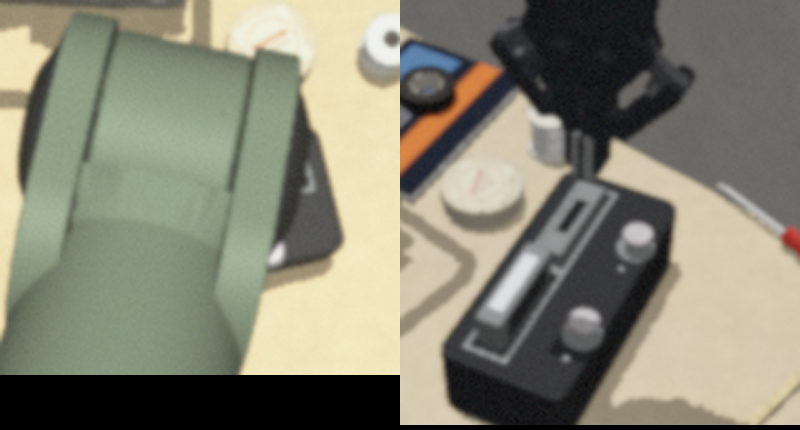

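Run:
```python
from h import *
bot.move_linear([*plg,.100],speed=.1)
bot.move_linear([*plg,.071],speed=.03,until_force=12)
bot.wait(.2)
im=bot.camera("scene")[:,:,::-1].copy()
p=bot.read_position();print(p,proj("scene",p),bot.read_ft_force(),bot.read_clock())
b=im[160:310,260:420];cv2.imwrite("pics/low.png",cv2.resize(b,None,fx=5,fy=4*5/4,interpolation=cv2.INTER_CUBIC)[:600])
for t in ("eject_left_top","eject_right_top"):print([(d["bbox"],d["confidence"]) for d in bot.search_frame("scene",t)])
```

```text
[ 0.46395811 -0.02134245  0.07114186] [332.99696972 262.60971917] [-0.29922245  0.04585129  0.30647798] 10.8167
[([329.1, 253.4, 11.8, 10.1], 0.59)]
[]
```

View pics/low.png

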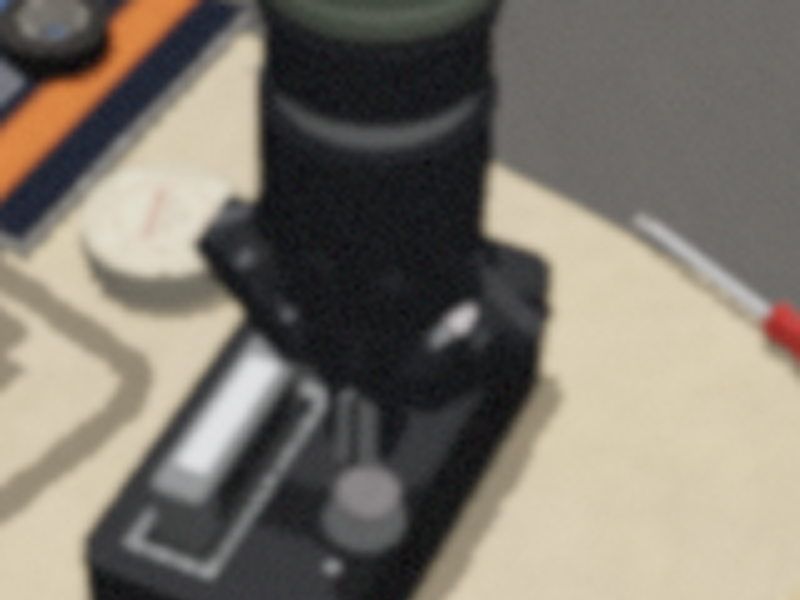

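The fingertips come down behind the plunger as the scene camera sees it: the plunger, at about (333,260), hides the tips at about (331,254). So the arm's real position is off from the cameras' world frame, and I'll measure that offset.

Run:
```python
from h import *
print(ray("scene",(333,200.5),.199)[:2]-[.46305,-.02116])
bot.move_linear([*plg,.200],speed=.15)
# two clear tip views: over dock centre area at z .2 shifted, pick open spots in front-left of dock
for i,(x,y) in enumerate([(.42,.06),(.45,.10)]):
    bot.move_linear([x,y,.16],speed=.2); bot.wait(.3)
    p=bot.read_position();im=[bot.camera(c)[:,:,::-1] for c in("scene","top")]
    pr=[proj(c,p) for c in("scene","top")];print(p,pr)
    for c,m,q in zip("st",im,pr): cv2.imwrite(f"pics/{c}tip{i}.png",m)
    cr=[]
    for m,q in zip(im,pr):
        u,v=(int(round(t)) for t in q);print(u-40,v-40);cr.append(cv2.resize(np.ascontiguousarray(m[v-40:v+40,u-40:u+40]),(400,400),interpolation=cv2.INTER_CUBIC))
    cv2.imwrite(f"pics/tip{i}.png",np.hstack(cr))
print(bot.read_clock())
```

```text
[ 0.02328817 -0.02488795]
[0.42069287 0.05936484 0.16029339] [array([323.89108912, 270.79903702]), array([283.66826555, 270.51778756])]
284 231
244 231
[0.44963693 0.09956117 0.16003938] [array([293.81842569, 277.19444551]), array([261.76777449, 254.79068947])]
254 237
222 215
13.775
```

View pics/tip0.png

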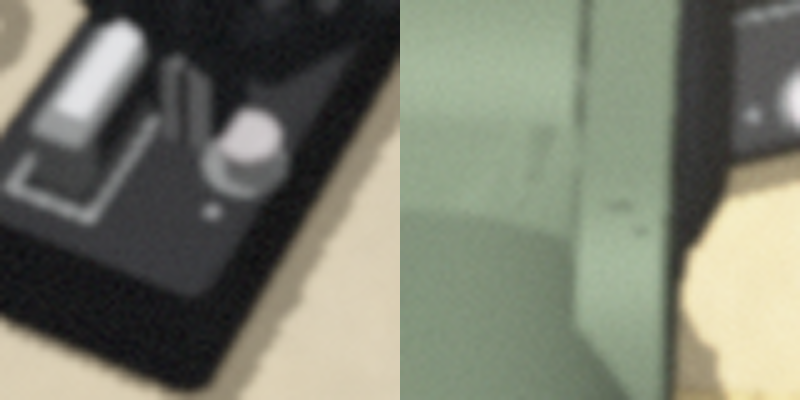

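The offset could be vertical (tips about 25 mm higher than read) or lateral, and the picture doesn't settle it. A force-guarded touch will: a rigid stop means dock, a springy one means plunger.

Run:
```python
from h import *
bot.move_linear([*plg,.16],speed=.2)
bot.move_linear([*plg,.075],speed=.15)
bot.wait(.2)
z=.045
for F in (4,):
    h=bot.move_linear([*plg,z],speed=.02,until_force=F);print(F,h,bot.read_position().round(4),bot.read_ft_force().round(1))
if h:
    z0=bot.read_position()[2]
    for d in (.003,.006):
        h=bot.move_linear([*plg,z0-d],speed=.02,until_force=10);print(h,bot.read_position().round(4),bot.read_ft_force().round(1))
        if h: break
print(bot.read_clock())
```

```text
4 True [ 0.4637 -0.0213  0.0483] [0.3 0.3 4.4]
False [ 0.4638 -0.0213  0.0455] [-1.2  0.6  4.2]
False [ 0.4638 -0.0213  0.0425] [-1.4  0.6  5.4]
17.2417
```

The contact is springy, 4–5 N over 6 mm, so this is the plunger. The tips sit about 38 mm higher than reported, which matches the scene view at z = 0.2. I'll press on to the stop.

Run:
```python
from h import *
z=bot.read_position()[2]
for i in range(12):
    z-=.0015
    h=bot.move_linear([*plg,z],speed=.02,until_force=9);f=bot.read_ft_force();p=bot.read_position();print(h,p.round(4),f.round(1))
    if h or f[2]>17: break
bot.wait(.3);print(bot.read_position().round(4),bot.read_ft_force().round(1))
bot.move_linear([*plg,.10],speed=.1)
bot.move_linear([*(plg+.10*yd-.05*xd),.16],speed=.2);bot.wait(.2)
im=bot.camera("scene")[:,:,::-1].copy();cv2.imwrite("pics/after.png",im)
print([(d["bbox"],d["confidence"]) for d in bot.search_frame("scene","cartridge")])
b=im[180:310,250:410];cv2.imwrite("pics/after_c.png",cv2.resize(b,None,fx=4.5,fy=4.5,interpolation=cv2.INTER_CUBIC))
print(bot.read_clock(),proj("scene",[*cart,.111]),proj("scene",[*cart,.1]))
```

```text
False [ 0.4638 -0.0213  0.0414] [-0.9  0.7  7. ]
False [ 0.4638 -0.0213  0.0399] [-3.2  0.9  6.1]
False [ 0.4637 -0.0213  0.0384] [-2.2  0.   5.9]
False [ 0.464  -0.0214  0.0378] [-5.1  0.6 15.6]
False [ 0.4642 -0.0214  0.0375] [-8.4  0.6 29.3]
[ 0.4642 -0.0214  0.0374] [-7.7  2.6 28.2]
[([290.1, 234.2, 30.2, 38.6], 0.91)]
20.675 [305.01545669 238.42920442] [305.18008769 242.38359559]
```

View pics/after_c.png

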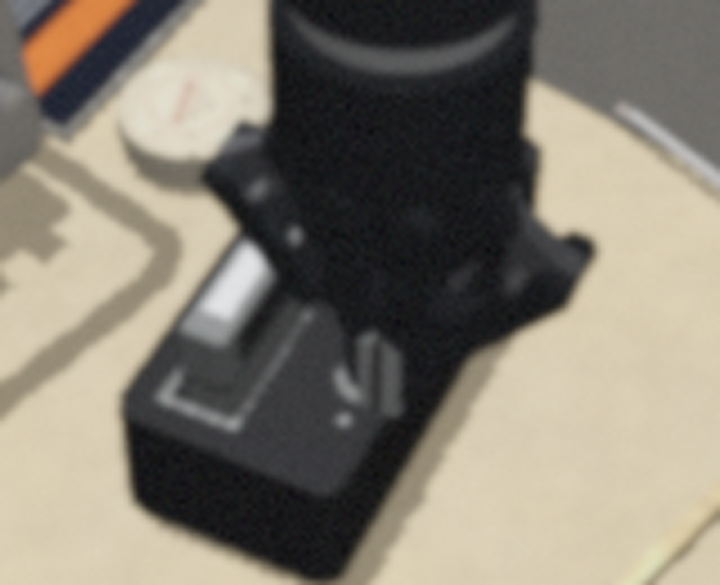

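The plunger reached its stop at a reading of 0.0378, where the true height is 0.075. The cartridge's near top edge rose about 4.4 px, from row 256.7 to 252.2, which is about 11 mm, so it is ejected. I'll check the lateral offset with z corrected, using the tip pixels I have, then grip.

Run:
```python
from h import *
dz=.0373
for p,uv in ((bot.read_position(),(335.5,272.2)),([.42069,.05936,.1603],(321.4,260)),([.46305,-.02116,.199],(333,200.5))):
    p=np.array(p)+[0,0,dz];print(proj("scene",p)-uv,(ray("scene",uv,p[2])-p)[:2]*1000)
```

```text
[ 1.19250951 -5.11340267] [-4.67286254  8.86831492]
[ 2.55793494 -4.17123707] [-2.23857844  8.97184273]
[ 2.15506932 -2.53221961] [-0.99782592  6.84509125]
```

The remaining offset fits having picked the near edge of a 22 mm finger, so laterally we're fine. Next is the grasp, gentle and with force checks.

Run:
```python
from h import *
dz=.0373;q=quat(1)
bot.set_gripper(.47,grasp_force=25)
bot.move_linear([*cart,.16],speed=.2)
bot.move_linear([*cart,.075],speed=.12,until_force=6)
f0=bot.read_ft_force()
h=bot.move_linear([*cart,.076-dz],speed=.05,until_force=5)
print("contact",h,bot.read_position().round(4),f0.round(1),bot.read_ft_force().round(1),bot.read_gripper_width())
if not h:
    bot.set_gripper(0.0,grasp_force=25);bot.wait(.2)
    f=bot.read_ft_force();print("w",bot.read_gripper_width()*85,bot.read_finger_force(),f.round(1),"along xd",f[:2]@xd,"yd",f[:2]@yd,bot.read_moment().round(2),bot.read_position().round(4))
print(bot.read_clock())
```

```text
contact False [ 0.5205 -0.0079  0.0388] [ 0.2 -0.1  0.3] [0.8 1.1 0.2] 0.47383712431733277
w 21.67463534729716 32.35276758670807 [ 0.5 -1.1  1.9] along xd 0.2718916409141479 yd -1.1773981229560995 [ 0.   -0.04  0.03] [ 0.5206 -0.0079  0.039 ]
24.25
```

Gripped: the width is 21.7 mm and there is no side load. Lifting.

Run:
```python
from h import *
bot.set_gripper(0.0,grasp_force=50)
p=bot.read_position();f0=bot.read_ft_force()
h=bot.move_linear([p[0],p[1],p[2]+.02],speed=.04,until_force=15)
print(h,bot.read_position().round(4),(bot.read_ft_force()-f0).round(1))
if not h: bot.move_linear([p[0],p[1],p[2]+.123],speed=.07)
bot.wait(1)
print(bot.read_gripper_width()*85,bot.read_finger_force(),(bot.read_ft_force()-f0).round(1),bot.read_moment().round(2),bot.read_position().round(4),bot.read_tool_rot().round(3))
im=bot.camera("scene")[:,:,::-1].copy();cv2.imwrite("pics/l.png",im)
print([(d["bbox"],d["confidence"]) for d in bot.search_frame("scene","cartridge")])
cv2.imwrite("pics/lift.png",cv2.resize(im[130:310,230:430],None,fx=3.3,fy=3.3,interpolation=cv2.INTER_CUBIC))
b=np.array(cart);
for z in (.141,.231): print(z,[proj("scene",[*(b+sx*.011*xd+sy*.043*yd),z]).round(0).tolist() for sx in(-1,1) for sy in(-1,1)])
print(bot.read_clock())
```

```text
False [ 0.5207 -0.0079  0.059 ] [-1.2  0.6 -3.2]
21.461218963742933 52.65205264091492 [ 0.1 -0.5 -2.7] [ 0.02  0.07 -0.01] [ 0.5206 -0.008   0.1619] [-0.001  0.62   0.785 -0.   ]
[([283.8, 184.7, 39.8, 57.6], 0.84), ([276.2, 200.5, 94.6, 106.8], 0.19)]
0.141 [[320.0, 214.0], [299.0, 245.0], [310.0, 210.0], [288.0, 241.0]]
0.231 [[320.0, 176.0], [297.0, 208.0], [309.0, 173.0], [285.0, 204.0]]
27.85
```

View pics/lift.png

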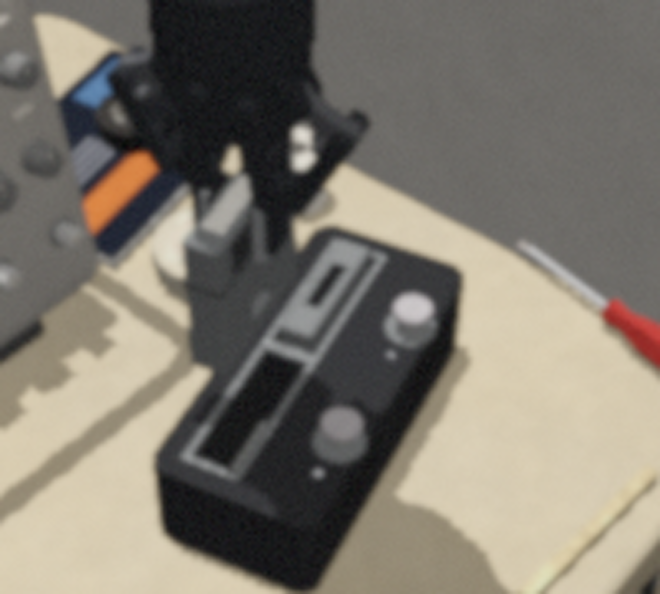

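The cartridge is out, upright and level over the empty left bay. Its lower near corner is at (288,239) against (288,241) predicted for a clearance of about 73 mm. The blank is still seated and the screwdriver hasn't moved. I'll hold and hand in.

Run:
```python
from h import *
bot.wait(5)
print(bot.read_gripper_width()*85,bot.read_position().round(4),bot.read_clock(),bot.search_frame("scene","cartridge")[0]["bbox"] if bot.camera("scene") is not None else 0)
print(bot.close_job())
```

```text
21.122371303179307 [ 0.5206 -0.0079  0.1619] 32.85 [287.2, 183.1, 38.6, 59.9]
the job is handed in; nothing more can be done
None
```

The cartridge was ejected, lifted straight out of the left bay to about 7 cm above the dock, held level and still for over five seconds, and handed in at about 33 s while still gripped. The blank and the screwdriver were unmoved in the last picture I viewed, but the two clips were outside that crop.

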